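Click the use-by reminder on to red

ROBOT

A 6-joint arm with a two-finger parallel gripper is mounted at the origin on a cart in front of the work surface, level with it; the furniture and walls round the work are solid. World frame = base frame: x ahead of the robot, y to its left, z up, the work surface at z = 0. Lengths are in m, angles in rad, forces in N, time in s.
With the tool pointing down it reaches from about 0.375 to 0.9 m from the base axis. Payload 3.1 kg.
Tool frame: the origin (TCP) lies between the finger pads; the fingertips stand 17 mm ahead of it and the grasp point (between the pads) lies 2 mm behind it (robot.nose_length is the distance from the TCP to the fingertips, in m); z points along the fingers, y is the line along which they close (so a half turn about z gives the same grasp; the last joint's range is limited). The gripper opens to 87 mm and grips with 3 to 60 N. Pads are 19 mm wide; open, the fingers measure 117 mm over their backs; the gripper's body (75 mm by 190 mm) begins 51 mm behind the grasp point.
Start: joints at [1.089, 0.527, 1.433, -0, 1.181, -0.178], TCP at [0.187, 0.596, 0.24] pointing down, gripper open.
Joint ranges: [-3.08, 3.08], [-0.75, 2.2], [0.22, 2.44], [-1.43, 4.57], [0, 2.65], [-2.85, 2.85]. Speed limits (rad/s): [2.79, 2.79, 3.14, 3.14, 3.14, 3.14].

INTERFACE

Orientations are given as a unit quaternion [x, y, z, w].
In Python, from rig import robot, cams gives the robot as it stands.
- The arm moves only by the shell command python3 -m pendant 'ROWS' [FORCE]. ROWS is JSON, a list of rows, each an object with "jaw": the opening, from 0 (shut) to 1 (fully open); "linear": the shift along the tool's x, y, z in cm, a list of three; "twist": the turn about the tool's z in degrees. A call has 1 to 12 rows; each row shifts and turns the commanded pose from where the row before left it, along the tool's axes as they then stand; what a row does not reach is not made up. A row lasts 1/12 s, in which the tool goes at most 41.7 mm and 7.16 degrees, less where a joint would pass 70% of its speed; a pose out of reach is approached as far as the arm can. A call is refused whole if a number of a shift passes 4.17 or a number of a turn 7.16, either way. A call with a gripper value outside its range is refused whole. The fingers move at their own pace and stop on an object; FORCE is the grip in N (left out, the last holds). Time passes only in rows, so rows that do not move let the fingers close. It gives the time, the measured TCP pose, the force, the opening and the grip force at its end, in the units of the state.
- robot.get_obs(): the state, without advancing time (a new reading comes with each control period).
- cams.camera(name): name is "side" or "top"; returns a dict with "color" (400x640x3 uint8, blue, green, red), "depth" (400x640 float32, m along the optical axis (not along the pixel's ray), 0 where there is no reading), "fov_y" (degrees; the focal length in pixels is half the picture's height over the tangent of half this angle, whatever the lens; pixels are square), "cx", "cy" (the principal point, pixels), "k1" (the pictures are not rectified: a ray, as slopes to the right and down, at radius r is drawn at 1 + k1 r^2 times it, then the intrinsics apply), "view" (4x4, takes a point from world to camera coordinates). Camera axes: x right, y down, z forward; pixel columns grow to the right and rows downward; lengths in m; the calibration is good to about 2 mm. A picture is of the moment at which its call begins.
- robot.hand_in(): hands the job in; it is judged then, once.
The state is a dict: "time": time; "q": joint angles; "joint_velocities": joint speeds; "joint_torque": joint torques, N m; "position": TCP position; "tool_rot": TCP orientation; "ft_force": force on the tool from outside, world axes, zero at the start; "moment": the same for the moment, N m; "grip_width": finger opening in m; "grip_force": force on a finger pad.
Only numpy, scipy, OpenCV 4.12 (cv2) and the standard library are available. Lean on these libraries where they do the work, as an engineer would, in place of code of your own. Each camera call takes 0.05 s, during which the arm holds its last target. There are 200 camera calls.

TASK

The honey has to be used up today: on the green use-by reminder, advance the click wheel by flicking its tabs with a fingertip, the top of the wheel moving away from the robot, click by click until the red tab stands straight up, and do not go past it. Leave the grey reminder's wheel as it is, and do not lift, tip or shove either reminder or disturb the honey jar, the lemon and the spice jar; nothing is to be gripped.

Things in the scene. Friction and masses are not known exactly. Their poses are not given: they have to be found in the camera images.
- green_reminder: use-by reminder with a GREEN housing: loose weighted block, 0.9 kg, 110 mm along its x, 90 mm along y, 68 mm high; origin at the centre of its underside, z up, x pointing away from the robot within 0.35 rad. A click wheel 24 mm wide stands in a slot in the middle of its top, axle along y: grey hub of 28 mm radius, seven straight radial tabs with ends 44 mm from the axle
- green_reminder_axle (a point): centre of the green wheel's axle, 50 mm above the block's underside. The tabs are 51.4 degrees apart, 7 mm thick, 24 mm wide, round-ended, 28 mm clear between two tabs' ends. On a click one tab is straight up; its neighbours lean 51.4 degrees to +x and -x, their highest points 79 mm above the worktop
- green_reminder_top (a point): where the upright tab's end is: fixed to the green block, 94 mm above its underside over the axle. A fingertip let down on the robot's side of the upright tab, its end about 9 mm below the tab's end, and pushed along the block's x until its rear is past the middle, turns the wheel exactly one click: the tab dips away under it and the next stands up behind it
- green_reminder_wheel (a joint): angle of the green reminder's wheel, rad: 0 = red up, grows as the top moves away from the robot (block's +x). One click = 0.8976: -0.898 orange up, -1.795 yellow, -2.693 green, -3.590 blue. A spring ball holds each click with about 0.1 N m (2 to 3 N at a tab's end); turned over half a click (0.45) it snaps on to the next. It starts with blue, green or yellow up
- green_reminder_red (a point): middle of the outer end of the red tab of the green reminder's wheel, 44 mm from the axle (turns with the wheel; hidden in the block at first). As the top moves away from the robot the tabs come upright in the order black, white, blue, green, yellow, orange, red
- grey_reminder: second use-by reminder, the same in every way but with a GREY housing; its yellow tab is up and must stay so; origin at the centre of its underside
- grey_reminder_wheel (a joint): angle of the grey reminder's wheel, rad, as for the green one; about -1.795 (yellow up)
- jar: honey jar with a black lid, 63 mm across, 94 mm high, loose, between the reminders; origin at the centre of its underside
- yellow_lemon: lemon, 71x53x51 mm, loose, on the right; origin at its underside
- spice_jar: small spice jar with a dark red cap, 36 mm across, 87 mm high, loose, on the left; origin at the centre of its underside

How it is judged:
On the way:
1. the orange tab comes up: one click before red (value of joint green_reminder_wheel between -1.15 and -0.65 rad), for 0.1 s.
At the end, for the whole second after the job is handed in: the green reminder's red tab stands straight up, within 0.2 rad; the grey reminder's wheel is within 0.2 rad of yellow up; the green reminder stands flat and at rest, less than 30 mm from where it stood (value of joint green_reminder_wheel between -0.2 and 0.2 rad and value of joint grey_reminder_wheel between -2 and -1.59 rad and linear speed of green_reminder below 0.02 m/s and height (world z) of green_reminder below 0.005 m and angle between green_reminder's own z axis and vertical below 0.05 rad and distance of green_reminder from where it was at the start of the episode below 0.03 m); the robot touches nothing.
It fails at once if the green wheel was turned past red (value of joint green_reminder_wheel above 0.5 rad).
It fails at once if the green wheel was turned backwards past blue (value of joint green_reminder_wheel below -4.2 rad).
It fails at once if the grey reminder's wheel was turned by half a click (value of joint grey_reminder_wheel above -1.35 rad or value of joint grey_reminder_wheel below -2.24 rad).
It fails at once if a reminder was lifted, tipped or shoved more than 30 mm (height (world z) of any of green_reminder, grey_reminder above 0.01 m or angle between any of green_reminder, grey_reminder's own z axis and vertical above 0.2 rad or distance of any of green_reminder, grey_reminder from where it was at the start of the episode above 0.03 m).
It fails at once if the jar, the lemon or the spice jar was moved (distance of any of jar, yellow_lemon, spice_jar from where it was at the start of the episode above 0.03 m).
It also fails if it takes over 48 s, if anything falls off the work surface, if the arm or the gripper's body presses on something with over 40 N, if the wrist force passes 120 N, or if a joint passes its speed limit or range.

## Working session

There is one attempt and no reset: what is moved stays moved. The work goes in short steps, Python scripts to look and compute and a shell command to move; the robot and the scene stay as the last step left them, time stands still between calls to the robot, and variables do not carry over. Pictures are saved under pics/ and viewed, at most 10 in all, crops included, and the job is handed in when it is done.

```bash
ls; mkdir -p pics; cat > h.py <<'E'
import numpy as np, cv2
from rig import robot, cams
def get(n):
    c=cams.camera(n); f=200/np.tan(np.radians(c['fov_y'])/2)
    c['K']=np.array([[f,0,c['cx']],[0,f,c['cy']],[0,0,1]]); return c
def ray(c,uv):
    uv=np.atleast_2d(np.asarray(uv,float)).reshape(-1,1,2)
    # distortion in slopes: x_d = x(1+k1 r^2)
    n=cv2.undistortPoints(uv,c['K'],np.array([c['k1'],0,0,0,0.])).reshape(-1,2)
    V=np.asarray(c['view']);R=V[:3,:3];o=-R.T@V[:3,3]
    return o,np.c_[n,np.ones(len(n))]@R
def onz(c,uv,z):
    o,d=ray(c,uv); return o+d*((z-o[2])/d[:,2])[:,None]
def cloud(c):
    v,u=np.mgrid[:400,:640]; o,d=ray(c,np.c_[u.ravel(),v.ravel()])
    return (o+d*c['depth'].reshape(-1,1)).reshape(400,640,3)
E
python3 - <<'E'
from h import *
for n in('side','top'):
    c=get(n); cv2.imwrite(f'pics/{n}0.png',c['color']); V=np.array(c['view']); print(n,c['fov_y'],c['k1'],-V[:3,:3].T@V[:3,3],V[:3,:3].round(2).tolist())
o=robot.get_obs();print(o['time'],o['position'],o['tool_rot'],o['grip_width'],robot.nose_length)
E
```

```text
pics
side 47.2819662584189 -0.05326586846490644 [-0.14623402 -1.22678523  0.60778031] [[0.9, -0.44, 0.01], [-0.15, -0.32, -0.94], [0.42, 0.84, -0.35]]
top 49.83044990836737 -0.07009034858160347 [ 3.03535243e-01 -3.01144185e-04  1.18174035e+00] [[-0.02, -1.0, 0.02], [-0.99, 0.02, -0.15], [0.15, -0.02, -0.99]]
0.1 [0.1866265  0.5958241  0.23866987] [ 1.51304529e-01  9.88486709e-01 -9.29942507e-04 -3.18837268e-04] 0.08725299999664837 0.017
```

View pics/side0.png

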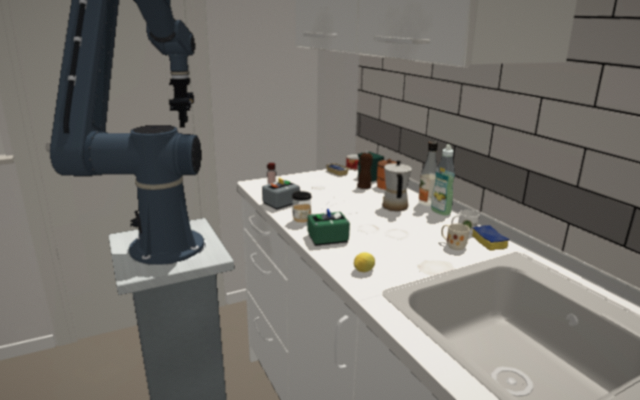

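View pics/top0.png

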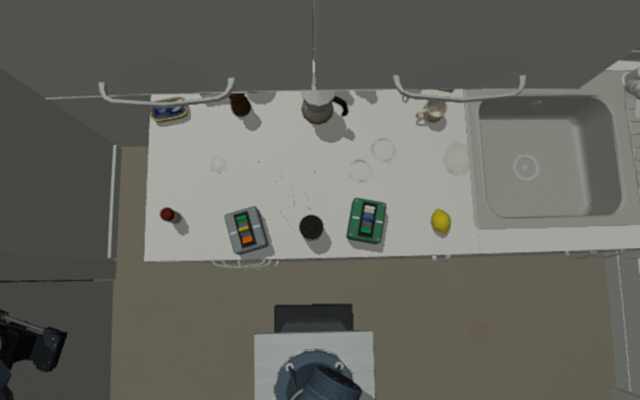

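The side view shows the green reminder at about (328,228) with the blue tab upright. The top view shows it at about (367,221) with white away from the robot, blue in the middle and green near it, so it looks like 4 clicks to red. The grey reminder is at (246,230), the jar at (311,227) and the lemon at (441,220). Next I'll measure the pose and the blue tab.

```bash
python3 - <<'E'
from h import *
c=get('top'); hsv=cv2.cvtColor(c['color'],cv2.COLOR_BGR2HSV); P=cloud(c)
w=np.zeros((400,640),bool); w[190:252,338:396]=1
g=w&(P[...,2]>.045)&(P[...,2]<.2)
print('heights',np.percentile(P[g][:,2],[5,25,50,75,95,99]).round(3))
top=g&(abs(P[...,2]-.068)<.006)
green=w&(hsv[...,0]>60)&(hsv[...,0]<95)&(hsv[...,1]>90)
for nm,m in(('depth',top),('green',green)):
    v,u=np.nonzero(m); q=onz(c,np.c_[u,v],.068)[:,:2].astype(np.float32)
    print(nm,len(u),cv2.minAreaRect(q*1000))
b=w&(hsv[...,0]>105)&(hsv[...,0]<130)&(hsv[...,1]>120)
v,u=np.nonzero(b); q=onz(c,np.c_[u,v],.094); print('blue',len(u),q.mean(0),P[b][:,2].max())
cv2.imwrite('pics/crop.png',cv2.resize(c['color'][185:255,220:400],None,fx=4,fy=4,interpolation=cv2.INTER_CUBIC))
s=get('side');cv2.imwrite('pics/crops.png',cv2.resize(s['color'][160:290,240:400],None,fx=5,fy=4.6,interpolation=cv2.INTER_CUBIC)[:600])
# jar, lemon, grey extents
for nm,(r0,r1,c0,c1) in dict(jar=(210,245,295,327),lemon=(205,237,425,456),grey=(200,258,222,270)).items():
    m=np.zeros((400,640),bool);m[r0:r1,c0:c1]=1;m&=(P[...,2]>.03)&(P[...,2]<.12);print(nm,P[m].min(0).round(3),P[m].max(0).round(3))
E
```

```text
heights [0.063 0.067 0.069 0.071 0.079 0.094]
depth 1182 ((440.3052673339844, -147.05517578125), (89.63028717041016, 108.71107482910156), 78.35132598876953)
green 856 ((438.8014221191406, -144.81898498535156), (86.72489929199219, 107.82440948486328), 78.62310028076172)
blue 37 [ 0.44030899 -0.14662212  0.094     ] 0.09777270630360335
jar [ 0.392 -0.031  0.032] [0.453 0.031 0.1  ]
lemon [ 0.406 -0.377  0.03 ] [ 0.47  -0.326  0.056]
grey [0.36  0.116 0.03 ] [0.484 0.228 0.098]
```

View pics/crop.png

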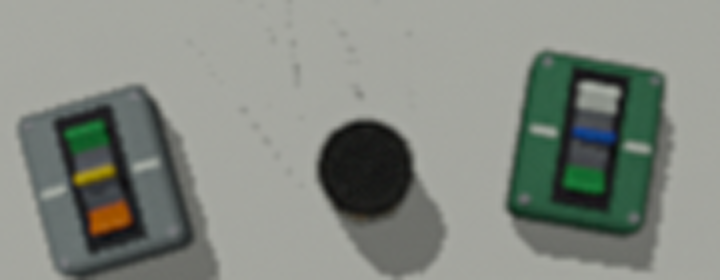

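View pics/crops.png

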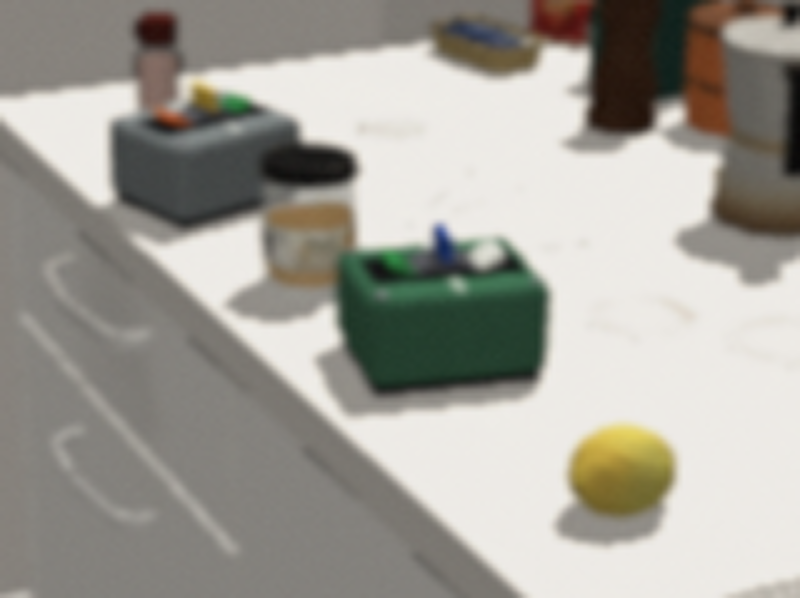

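Blue is up, so this takes 4 clicks. The axle is at about (0.440, -0.1465), and the block's yaw is about -11.6°. The block's top measures 90 x 109 mm at 0.069 m and the tab's end is at 0.094–0.098 m, all matching the given sizes. I'll shut the jaws, align the tool (twist about -5.8°) and travel there, with tool x along the block's -x.

```bash
python3 -m pendant '[{"jaw":0,"linear":[0,0,0],"twist":-5.8},{"jaw":0,"linear":[-2.6,-3.1,0],"twist":0},{"jaw":0,"linear":[-2.6,-3.1,0],"twist":0},{"jaw":0,"linear":[-2.6,-3.1,0],"twist":0},{"jaw":0,"linear":[-2.6,-3.1,0],"twist":0},{"jaw":0,"linear":[-2.6,-3.1,0],"twist":0},{"jaw":0,"linear":[-2.6,-3.1,0],"twist":0},{"jaw":0,"linear":[-2.6,-3.1,0],"twist":0},{"jaw":0,"linear":[-2.6,-3.1,0],"twist":0},{"jaw":0,"linear":[-2.6,-3.1,0],"twist":0},{"jaw":0,"linear":[-2.6,-3.1,0],"twist":0},{"jaw":0,"linear":[-2.6,-3.1,0],"twist":0}]'
python3 -m pendant '[{"jaw":0,"linear":[-0.9,-3.4,0],"twist":0},{"jaw":0,"linear":[-0.9,-3.4,0],"twist":0},{"jaw":0,"linear":[-0.9,-3.4,0],"twist":0},{"jaw":0,"linear":[-0.9,-3.4,0],"twist":0},{"jaw":0,"linear":[-0.9,-3.4,0],"twist":0},{"jaw":0,"linear":[-0.9,-3.4,0],"twist":0},{"jaw":0,"linear":[-0.9,-3.4,0],"twist":0},{"jaw":0,"linear":[-0.9,-3.4,0],"twist":0},{"jaw":0,"linear":[0,0,0],"twist":0},{"jaw":0,"linear":[0,0,0],"twist":0}]'
cat >> h.py <<'E'
A=np.array([.440,-.1465]); yaw=np.radians(-11.6)
def rel():
    o=robot.get_obs(); p=np.array(o['position']); ex=np.array([-np.cos(yaw),-np.sin(yaw)]); ey=np.array([-np.sin(yaw),np.cos(yaw)])
    d=p[:2]-A; q=o['tool_rot']; ty=np.degrees(2*np.arctan2(q[0],q[1]))
    print('t',o['time'],'block x,y mm',(-d@ex*1000).round(1),(d@ey*1000).round(1),'tip z',round((p[2]-.017)*1000,1),'tool y lean (want 11.6)',ty.round(2),'w',o['grip_width'],'F',np.round(o['ft_force'],1))
E
python3 -c 'from h import *;rel()'
```

```text
time: 1.2
position: [0.399, 0.203, 0.2397]
tool_rot: [0.101, 0.995, 0.0, 0.0]
ft_force: [0.5, 0.7, -0.5]
grip_width: 0.0151
grip_force: 0.0
time: 2.03
position: [0.4145, -0.0779, 0.2396]
tool_rot: [0.103, 0.995, 0.0, 0.0]
ft_force: [-0.9, 0.5, 0.1]
grip_width: 0.0005
grip_force: 0.0
t 2.0333 block x,y mm -38.7 62.0 tip z 222.6 tool y lean (want 11.6) 11.86 w 0.0005446252842408203 F [-0.9  0.5  0.1]
```

```bash
python3 -m pendant '[{"jaw":0,"linear":[-0.8,-3.1,0],"twist":0.2},{"jaw":0,"linear":[-0.8,-3.1,0],"twist":0},{"jaw":0,"linear":[0,0,3.4],"twist":0},{"jaw":0,"linear":[0,0,3.4],"twist":0},{"jaw":0,"linear":[0,0,3.4],"twist":0},{"jaw":0,"linear":[0,0,0],"twist":0},{"jaw":0,"linear":[0,0,0],"twist":0}]'
python3 - <<'E'
from h import *
rel()
s=get('side');cv2.imwrite('pics/s1.png',cv2.resize(s['color'][170:250,280:380],None,fx=7,fy=7,interpolation=cv2.INTER_CUBIC))
E
```

```text
time: 2.62
position: [0.4161, -0.1381, 0.1364]
tool_rot: [0.102, 0.995, 0.001, -0.003]
ft_force: [0.0, 0.1, 0.4]
grip_width: 0.0007
grip_force: 0.0
t 2.6167 block x,y mm -25.1 3.4 tip z 119.4 tool y lean (want 11.6) 11.72 w 0.0007468533864240046 F [0.  0.1 0.4]
```

View pics/s1.png

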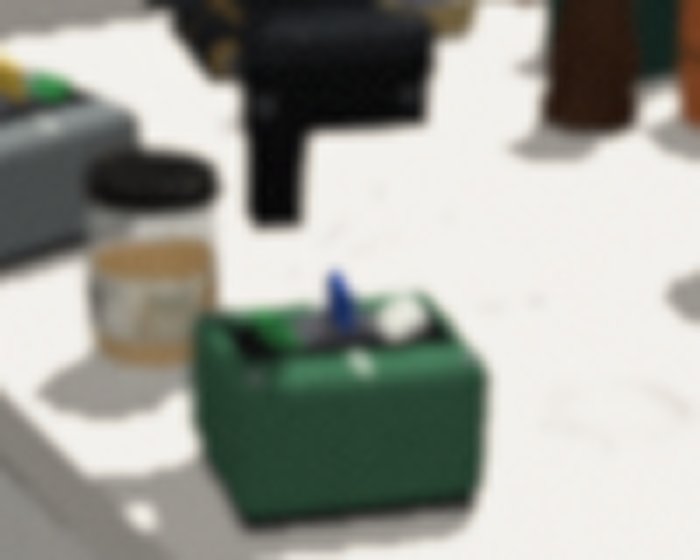

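The fingers are closed above and on the robot's side of the blue tab: finger at px 250–300, tab at px 340. I'll lower the tip to 85 mm and check.

```bash
python3 -m pendant '[{"jaw":0,"linear":[0,-0.3,1.7],"twist":0},{"jaw":0,"linear":[0,0,1.7],"twist":0},{"jaw":0,"linear":[0,0,0],"twist":0},{"jaw":0,"linear":[0,0,0],"twist":0}]'; python3 -c 'from h import *;rel()'
```

```text
time: 3.0
position: [0.4176, -0.143, 0.1052]
tool_rot: [0.102, 0.995, -0.001, 0.001]
ft_force: [0.9, -0.1, -0.1]
grip_width: 0.0003
grip_force: 0.0
t 3.0 block x,y mm -22.7 -1.1 tip z 88.2 tool y lean (want 11.6) 11.76 w 0.00034415070555456973 F [ 0.9 -0.1 -0.1]
```

```bash
python3 -m pendant '[{"jaw":0,"linear":[0,0,0.3],"twist":0},{"jaw":0,"linear":[-0.6,0,0],"twist":0},{"jaw":0,"linear":[-0.6,0,0],"twist":0},{"jaw":0,"linear":[-0.6,0,0],"twist":0},{"jaw":0,"linear":[-0.6,0,0],"twist":0},{"jaw":0,"linear":[-0.6,0,0],"twist":0},{"jaw":0,"linear":[-0.6,0,0],"twist":0},{"jaw":0,"linear":[-0.6,0,0],"twist":0},{"jaw":0,"linear":[0,0,0],"twist":0},{"jaw":0,"linear":[0,0,0],"twist":0}]'; python3 - <<'E'
from h import *
rel()
s=get('side');cv2.imwrite('pics/s2.png',cv2.resize(s['color'][170:250,280:380],None,fx=7,fy=7,interpolation=cv2.INTER_CUBIC))
E
```

```text
time: 3.83
position: [0.4586, -0.1519, 0.1005]
tool_rot: [0.103, 0.995, -0.0, 0.0]
ft_force: [-0.6, -0.5, -0.1]
grip_width: 0.0004
grip_force: 0.0
t 3.8333 block x,y mm 19.3 -1.5 tip z 83.5 tool y lean (want 11.6) 11.8 w 0.00044161846853829655 F [-0.6 -0.5 -0.1]
```

View pics/s2.png

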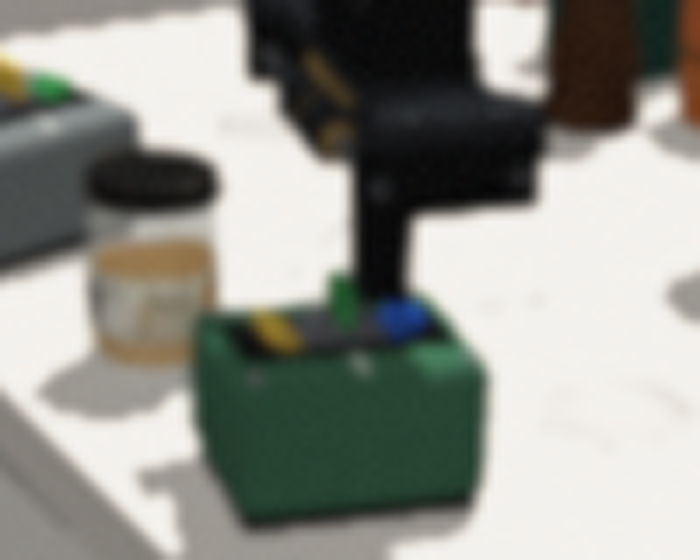

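That was exactly one click: green now stands at px (343,300), blue has dipped away and yellow is next, with the block unmoved. I'll lift, go back, and lower again for click 2.

```bash
python3 -m pendant '[{"jaw":0,"linear":[0,0,-1.8],"twist":0},{"jaw":0,"linear":[0,0,-1.8],"twist":0},{"jaw":0,"linear":[0,0,0],"twist":0},{"jaw":0,"linear":[1.4,0.1,0],"twist":0},{"jaw":0,"linear":[1.4,0,0],"twist":0},{"jaw":0,"linear":[1.4,0,0],"twist":0},{"jaw":0,"linear":[0,0,0],"twist":0},{"jaw":0,"linear":[0,0,0],"twist":0},{"jaw":0,"linear":[0,0,1.8],"twist":0},{"jaw":0,"linear":[0,0,1.7],"twist":0},{"jaw":0,"linear":[0,0,0],"twist":0},{"jaw":0,"linear":[0,0,0],"twist":0}]'; python3 -c 'from h import *;rel()'
```

```text
time: 4.88
position: [0.4174, -0.1422, 0.1009]
tool_rot: [0.103, 0.995, 0.0, -0.001]
ft_force: [0.0, 0.1, -0.5]
grip_width: 0.0005
grip_force: 0.0
t 4.8833 block x,y mm -23.0 -0.3 tip z 83.9 tool y lean (want 11.6) 11.81 w 0.0005021713276381596 F [ 0.   0.1 -0.5]
```

```bash
cat >> h.py <<'E'
def tabs(name):
    s=get('side');cv2.imwrite(f'pics/{name}.png',cv2.resize(s['color'][170:250,280:380],None,fx=7,fy=7,interpolation=cv2.INTER_CUBIC))
    print('upright tab HSV',cv2.cvtColor(s['color'],cv2.COLOR_BGR2HSV)[210:215,328:331].reshape(-1,3).tolist()[::2])
E
python3 -m pendant '[{"jaw":0,"linear":[-0.6,0,0],"twist":0},{"jaw":0,"linear":[-0.6,0,0],"twist":0},{"jaw":0,"linear":[-0.6,0,0],"twist":0},{"jaw":0,"linear":[-0.6,0,0],"twist":0},{"jaw":0,"linear":[-0.6,0,0],"twist":0},{"jaw":0,"linear":[-0.6,0,0],"twist":0},{"jaw":0,"linear":[-0.6,0,0],"twist":0},{"jaw":0,"linear":[0,0,0],"twist":0},{"jaw":0,"linear":[0,0,0],"twist":0}]'; python3 -c 'from h import *;rel();tabs("s3")'
```

```text
time: 5.63
position: [0.4589, -0.1509, 0.1017]
tool_rot: [0.103, 0.995, -0.0, 0.001]
ft_force: [-0.2, 0.4, 0.3]
grip_width: 0.0002
grip_force: 0.0
t 5.6333 block x,y mm 19.5 -0.5 tip z 84.7 tool y lean (want 11.6) 11.79 w 0.000162995593906098 F [-0.2  0.4  0.3]
upright tab HSV [[22, 153, 145], [22, 146, 77], [22, 176, 126], [23, 173, 136], [23, 160, 105], [23, 172, 132], [23, 169, 130], [23, 140, 115]]
```

The upright tab's hue of 22–23 is yellow, so click 2 worked. Next is click 3.

```bash
python3 -m pendant '[{"jaw":0,"linear":[0,0,-1.8],"twist":0},{"jaw":0,"linear":[0,0,-1.8],"twist":0},{"jaw":0,"linear":[0,0,0],"twist":0},{"jaw":0,"linear":[1.4,0,0],"twist":0},{"jaw":0,"linear":[1.4,0,0],"twist":0},{"jaw":0,"linear":[1.4,0,0],"twist":0},{"jaw":0,"linear":[0,0,0],"twist":0},{"jaw":0,"linear":[0,0,0],"twist":0},{"jaw":0,"linear":[0,0,1.8],"twist":0},{"jaw":0,"linear":[0,0,1.8],"twist":0},{"jaw":0,"linear":[0,0,0],"twist":0},{"jaw":0,"linear":[0,0,0],"twist":0}]'; python3 -c 'from h import *;rel()'
python3 -m pendant '[{"jaw":0,"linear":[-0.6,0,0],"twist":0},{"jaw":0,"linear":[-0.6,0,0],"twist":0},{"jaw":0,"linear":[-0.6,0,0],"twist":0},{"jaw":0,"linear":[-0.6,0,0],"twist":0},{"jaw":0,"linear":[-0.6,0,0],"twist":0},{"jaw":0,"linear":[-0.6,0,0],"twist":0},{"jaw":0,"linear":[-0.6,0,0],"twist":0},{"jaw":0,"linear":[0,0,0],"twist":0},{"jaw":0,"linear":[0,0,0],"twist":0}]'; python3 -c 'from h import *;rel();tabs("s4")'
```

```text
time: 6.68
position: [0.4173, -0.1421, 0.1009]
tool_rot: [0.103, 0.995, 0.0, -0.001]
ft_force: [0.0, -1.0, -0.3]
grip_width: 0.0005
grip_force: 0.0
t 6.6833 block x,y mm -23.1 -0.3 tip z 83.9 tool y lean (want 11.6) 11.81 w 0.0005418736749449591 F [ 0.  -1.  -0.3]
time: 7.43
position: [0.459, -0.151, 0.1017]
tool_rot: [0.103, 0.995, -0.0, 0.001]
ft_force: [0.4, 0.9, 0.1]
grip_width: 0.0004
grip_force: 0.0
t 7.4333 block x,y mm 19.5 -0.6 tip z 84.7 tool y lean (want 11.6) 11.79 w 0.0004241775388450483 F [0.4 0.9 0.1]
upright tab HSV [[9, 167, 147], [8, 159, 77], [9, 197, 127], [9, 194, 138], [10, 179, 107], [9, 193, 135], [9, 189, 131], [9, 162, 115]]
```

View pics/s4.png

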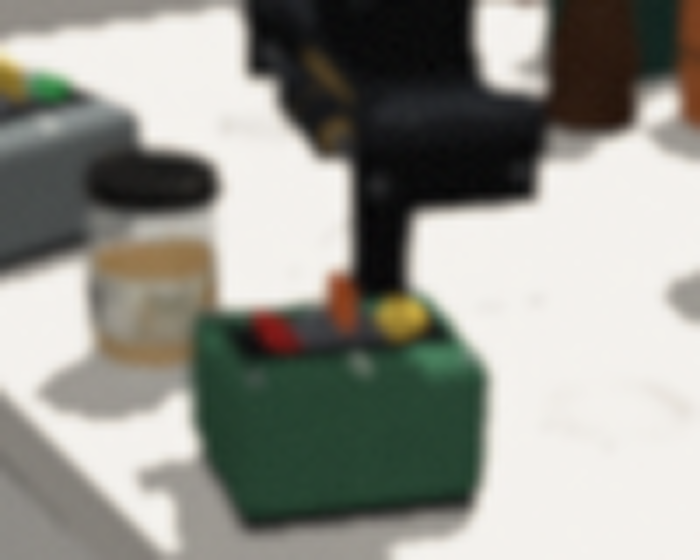

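Orange is upright at px (343,300), with red next on the robot's side at (275,333). One last click, then I'll lift away.

```bash
python3 -m pendant '[{"jaw":0,"linear":[0,0,-1.8],"twist":0},{"jaw":0,"linear":[0,0,-1.8],"twist":0},{"jaw":0,"linear":[0,0,0],"twist":0},{"jaw":0,"linear":[1.4,0,0],"twist":0},{"jaw":0,"linear":[1.4,0,0],"twist":0},{"jaw":0,"linear":[1.4,0,0],"twist":0},{"jaw":0,"linear":[0,0,0],"twist":0},{"jaw":0,"linear":[0,0,0],"twist":0},{"jaw":0,"linear":[0,0,1.8],"twist":0},{"jaw":0,"linear":[0,0,1.8],"twist":0},{"jaw":0,"linear":[0,0,0],"twist":0},{"jaw":0,"linear":[0,0,0],"twist":0}]'; python3 -c 'from h import *;rel()'
python3 -m pendant '[{"jaw":0,"linear":[-0.6,0,0],"twist":0},{"jaw":0,"linear":[-0.6,0,0],"twist":0},{"jaw":0,"linear":[-0.6,0,0],"twist":0},{"jaw":0,"linear":[-0.6,0,0],"twist":0},{"jaw":0,"linear":[-0.6,0,0],"twist":0},{"jaw":0,"linear":[-0.6,0,0],"twist":0},{"jaw":0,"linear":[-0.6,0,0],"twist":0},{"jaw":0,"linear":[0,0,0],"twist":0},{"jaw":0,"linear":[0,0,0],"twist":0}]'; python3 -c 'from h import *;rel();tabs("s5")'
python3 -m pendant '[{"jaw":0,"linear":[0,0,-1.5],"twist":0},{"jaw":0,"linear":[0,0,-2.5],"twist":0},{"jaw":0,"linear":[0,0,-3],"twist":0},{"jaw":0,"linear":[0,0,-3],"twist":0},{"jaw":0,"linear":[0,0,0],"twist":0},{"jaw":0,"linear":[0,0,0],"twist":0},{"jaw":0,"linear":[0,0,0],"twist":0}]'; python3 -c 'from h import *;rel();tabs("s6")'
```

```text
time: 8.48
position: [0.4173, -0.1421, 0.1009]
tool_rot: [0.103, 0.995, 0.0, -0.001]
ft_force: [-0.0, -0.4, -0.2]
grip_width: 0.0004
grip_force: 0.0
t 8.4833 block x,y mm -23.1 -0.3 tip z 83.9 tool y lean (want 11.6) 11.81 w 0.0004217309352723997 F [-0.  -0.4 -0.2]
time: 9.23
position: [0.459, -0.1509, 0.1017]
tool_rot: [0.103, 0.995, -0.0, 0.001]
ft_force: [0.1, 0.7, 0.6]
grip_width: 0.0003
grip_force: 0.0
t 9.2333 block x,y mm 19.5 -0.5 tip z 84.7 tool y lean (want 11.6) 11.79 w 0.00031918608531098576 F [0.1 0.7 0.6]
upright tab HSV [[1, 166, 132], [1, 153, 70], [0, 201, 113], [1, 196, 122], [2, 181, 93], [1, 193, 120], [0, 190, 117], [1, 150, 104]]
time: 9.87
position: [0.4573, -0.1502, 0.2012]
tool_rot: [0.103, 0.995, 0.0, -0.0]
ft_force: [0.5, 0.1, -0.1]
grip_width: 0.0005
grip_force: 0.0
t 9.8667 block x,y mm 17.7 -0.2 tip z 184.2 tool y lean (want 11.6) 11.81 w 0.0005405123254523745 F [ 0.5  0.1 -0.1]
upright tab HSV [[1, 142, 196], [9, 30, 236], [2, 109, 192], [1, 185, 131], [7, 74, 166], [2, 173, 124], [0, 192, 113], [2, 116, 110]]
```

View pics/s6.png

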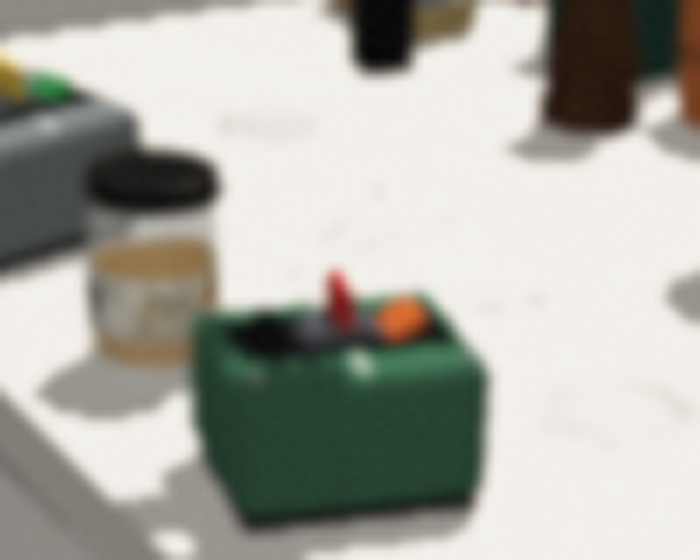

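Red stands straight up at px (340,300), orange leans away, and the block, jar and grey wheel haven't moved. The finger is clear, so I'm handing in.

```bash
python3 -c 'from rig import robot;print(robot.hand_in())'
```

```text
the job is handed in; nothing more can be done
None
```

The job is handed in: four single clicks took the green reminder from blue to red straight up, not past it, and the last picture shows the green block and honey jar unmoved, the grey wheel still on yellow and the arm clear; the lemon and spice jar were out of that picture, and no verdict came back.

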